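Clamp the stirrer shaft, then hold the tank's charging flap open

TASK

Get the small stirred steel tank ready for charging: turn the chuck sleeve on top of its drive clockwise until the three jaws grip the stirrer shaft firmly, and let go of the sleeve. Then lift the tank's hinged front flap by its handle and hold it open at 60 degrees from closed, so that a colleague can tip the charge in; the flap falls shut if it is let go, so do not let it drop, and finish while still holding it steady there. Leave the bottle, flask and beaker round the tank where they stand.

Things in the scene. Friction and masses are not known exactly. Their poses are not given: they have to be found in the camera images.
- tank: steel tank, fixed, 270 (x) x 220 (y) x 156 mm high with covers. Origin: centre of its underside on the counter; x to its rear, y to its left, z up. Grey control panel in front (-x); side handles stand 25 mm out. Front half of the cover: the hinged flap; rear half: fixed, with the drive (grey housing 84 x 94 mm, centred at x = +75 mm, top at z = 207 mm) and the chuck on it
- chuck_sleeve (a joint): angle (rad) of the chuck's knurled steel sleeve about the vertical: 0 = jaws fully open, grows clockwise seen from above, limit 1.4. All three jaws close 3 mm per rad, touch the shaft at about 1.0 and are tight by 1.2; it stiffens then. Stiff to turn (0.2 N m): it stays where left, springing back a little when let go (tight then: 1.1 or more)
- chuck_grip (a point): point on the chuck's vertical axis at the height to grip the sleeve, 230 mm above the counter. Sleeve: ring of 42 mm diameter, from 213 to 243 mm above the counter; 21 mm free around it over the housing and open air beyond. Jaws stand up to 249 mm, the shaft to 256 mm in its middle
- jaw_1: one of the three chuck jaws inside the sleeve, at the rear of the tank (+x of the chuck's axis). Origin on the chuck's axis at the sleeve's foot (moved by the jaw's travel, up to 4 mm)
- jaw_2: second jaw, 120 degrees counterclockwise from jaw_1 seen from above
- jaw_3: third jaw, 240 degrees counterclockwise from jaw_1
- stirrer_shaft: loose steel stirrer shaft, 10 mm diameter, 226 mm long, with a paddle near its foot; it stands upright in a foot bearing inside the tank and comes up through the drive and the chuck. Origin: centre of its foot, 30 mm above the counter; z along the shaft
- flap (a joint): opening angle (rad) of the charging flap: 0 = closed and level, 1.047 = 60 degrees, stop at 1.35. The hinge is free: the steel flap (0.5 kg, 145 x 226 x 3 mm) falls shut from any angle. Its front edge rises as it opens
- flap_hinge (a point): middle of the flap's hinge line, 156 mm above the counter; the line runs along the tank's y axis
- flap_handle (a point): middle of the flap's bow handle: a round steel bar of 10 mm diameter, 88 mm long parallel to the hinge line, 120 mm in front of the hinge and 38 mm above the hinge (flap closed), with 32 mm free under the bar; it moves with the flap
- charge_bottle: white sample bottle with a white cap, 50 mm diameter, 100 mm tall, loose, beside the tank; origin at the centre of its underside
- flask: conical glass flask, 65 mm diameter, 103 mm tall, loose, beside the tank; origin at the centre of its underside
- small_beaker: small clear beaker, 55 mm diameter, 70 mm tall, loose, beside the tank; origin at the centre of its underside

How it is judged:
By the outcome, as a careful person would: the job done as asked, in the order asked, and still so for the second after the job is handed in, while the arm keeps its last pose, push and grip.
It also fails if it takes over 48 s, if anything falls off the work surface, if the arm or the gripper's body presses on something with over 40 N, if the wrist force passes 120 N, or if a joint passes its speed limit or range.

ROBOT

A 7-joint arm with a two-finger parallel gripper is mounted at the origin on a cart in front of the work surface, level with it; the furniture and walls round the work are solid. World frame = base frame: x ahead of the robot, y to its left, z up, the work surface at z = 0. Lengths are in mm, angles in rad, forces in N, time in s.
With the tool pointing down it reaches from about 425 to 925 mm from the base axis. Payload 6.8 kg.
Tool frame: the origin (TCP) lies midway between the tips of the shut fingers; the grasp point (between the pads) lies 19 mm behind it; x points along the fingers, y is the direction in which the jaws open and shut, and the axes are right-handed (so a half turn about x gives the same grasp; the last joint's range is limited). The gripper opens to 85 mm and grips with 20 to 120 N. Pads are 22 mm wide; open, the fingers measure 114 mm over their backs; the gripper's body (76 mm by 85 mm) begins 54 mm behind the grasp point. The pads swing forward as they close: fully open they stand 13 mm farther back than shut.
Start: joints at [-1.29, 0.477, 0.022, 1.555, -0.011, 1.109, -0.083], TCP at [255.876, 624.64, 231.308] pointing down, gripper open.
Joint ranges: [-2.96, 2.96], [-0.34, 2.1], [-1.41, 1.46], [0.24, 2.44], [-1.37, 4.51], [0.17, 1.92], [-2.96, 2.96]. Speed limits (rad/s): [2.39, 2.39, 3.14, 3.14, 3.14, 3.14, 3.14].

INTERFACE

Orientations are given as a unit quaternion [x, y, z, w].
In Python, from station import arm gives the robot as it stands. Calls block until the motion is done:
- arm.move_to(position, orientation): joint-space move of the TCP to a pose.
- arm.move_straight(position, attitude=None, speed=150): straight line of the TCP; attitude=None keeps the orientation; speed is the mean speed in mm/s.
- arm.goto_joints(angles): joint-space move.
- arm.move_gripper(opening): opening from 0.0 (shut) to 1.0 (fully open); the grip force is fixed at half the most; returns when the fingers have stopped.
- arm.hold(seconds).
- arm.ik(position, orientation): joint angles nearest the present ones, or None.
- arm.read_camera(name): name is "side" or "top"; returns a dict with "img" (384x512x3 uint8, blue, green, red), "depth" (384x512 float32, mm along the optical axis (not along the pixel's ray), 0 where there is no reading), "fovy" (degrees; the focal length in pixels is half the picture's height over the tangent of half this angle, whatever the lens; pixels are square), "cx", "cy" (the principal point, pixels), "eye" and "orientation" of the camera in the world. Camera axes: x right, y up, looking along -z (the intrinsics and any distortion apply to the point x, -y, -z); pixel columns grow to the right and rows downward; lengths in mm; the calibration is good to about 2 mm. A picture is of the moment at which its call begins.
A pose or a line that the arm cannot do raises arm.PlanningError and nothing moves.
- arm.sign_off(): hands the job in, once; it reports no verdict.
Readings, each from a call of its own:
- arm.current_time(): time.
- arm.current_joint_pos(): joint angles.
- arm.current_qd(): joint speeds.
- arm.current_effort(): joint torques, N m.
- arm.current_tcp_pos(): TCP position.
- arm.current_tool_rot(): TCP orientation.
- arm.current_force(): force on the tool from outside, world axes, zero at the start.
- arm.current_ft_torque(): the same for the moment, N m.
- arm.current_gripper_width(): opening from 0.0 (shut) to 1.0 (fully open).
Only numpy, scipy, OpenCV 4.12 (cv2) and the standard library are available. Lean on these libraries where they do the work, as an engineer would, in place of code of your own. Each camera call takes 0.05 s, during which the arm holds its last target.

## Working session

There is one attempt and no reset: what is moved stays moved. The work goes in short steps, each a Python script; the robot and the scene stay as the last script left them, time stands still between calls to the robot, and variables do not carry over. Pictures are saved under pics/ and viewed, and the job is handed in when it is done.

```bash
ls; mkdir -p pics
python3 - <<'E'
from station import arm
import cv2,numpy as np,pickle
for n in("side","top"):
    c=arm.read_camera(n); cv2.imwrite(f"pics/{n}0.png",c["img"]); pickle.dump(c,open(f"pics/{n}0.pkl","wb"))
    print(n,{k:v for k,v in c.items() if k not in("img","depth")})
print(arm.current_time(),arm.current_tool_rot(),arm.current_tcp_pos())
E
```

```text
pics
side {'fovy': 53.90210284983386, 'cx': 258.9157353005945, 'cy': 189.3847770994151, 'eye': array([ 425.03418656, -472.83246655, 1156.46368499]), 'orientation': array([ 0.22838837, -0.03312754, -0.13331404,  0.96383022])}
top {'fovy': 42.457368610683226, 'cx': 256.77340526693484, 'cy': 202.63332694605356, 'eye': array([ 317.80912311,    9.84451887, 1303.33392364]), 'orientation': array([-0.07360233,  0.06473452,  0.71140893, -0.6959091 ])}
0.1 [ 0.13600243  0.69386059 -0.13716199  0.69371998] [255.67631767 624.12236833 230.42184101]
```

View pics/side0.png

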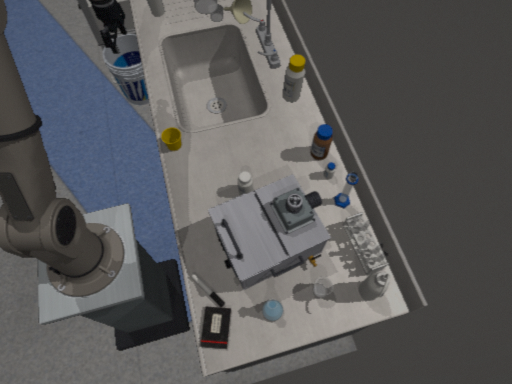

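View pics/top0.png

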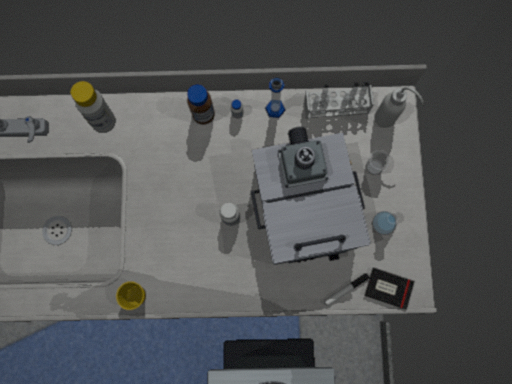

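```bash
cat > h.py <<'E'
import numpy as np,cv2,pickle
from scipy.spatial.transform import Rotation as R
def K(c):
    f=c["img"].shape[0]/2/np.tan(np.radians(c["fovy"])/2); return f
def cloud(c):
    f=K(c); h,w=c["depth"].shape
    v,u=np.mgrid[:h,:w]; d=c["depth"]
    p=np.stack([(u-c["cx"])/f*d,-(v-c["cy"])/f*d,-d],-1)
    return p@R.from_quat(c["orientation"]).as_matrix().T+c["eye"]
def proj(c,P):
    f=K(c); q=(np.asarray(P)-c["eye"])@R.from_quat(c["orientation"]).as_matrix()
    return np.stack([c["cx"]+f*q[...,0]/-q[...,2],c["cy"]-f*q[...,1]/-q[...,2]],-1)
E
python3 - <<'E'
from h import *
for n in("side","top"):
    c=pickle.load(open(f"pics/{n}0.pkl","rb")); P=cloud(c); np.save(f"pics/{n}P.npy",P)
    a=(190,155,330,295) if n=="side" else (220,110,400,270)
    im=c["img"][a[1]:a[3],a[0]:a[2]]; im=cv2.resize(im,None,fx=4,fy=4,interpolation=cv2.INTER_CUBIC); cv2.imwrite(f"pics/{n}crop.png",im)
    pts=[(300,160),(320,245),(200,150),(150,150),(200,280),(260,205),(282,157),(322,210)] if n=="top" else [(295,202),(190,160),(230,240),(165,60)]
    for u,v in pts: print(n,u,v,c["depth"][v,u],P[v,u].round(1))
E
```

```text
side 295 202 1000.79 [633.8 -95.8 247.5]
side 190 160 1347.1221 [381.9 265.4  -0.8]
side 230 240 1047.0094 [ 444.6 -120.   157.7]
side 165 60 1622.125 [373.6 814.8 -44.5]
top 300 160 1101.6328 [623.6 -77.3 239.9]
top 320 245 1145.9745 [ 441.7 -122.6  158.1]
top 200 150 1358.8663 [727.7 176.6   1. ]
top 150 150 1361.1299 [731.2 314.5   0.9]
top 200 280 1289.793 [374.2 175.9   1.2]
top 260 205 1319.2261 [568.5  15.    8.1]
top 282 157 1145.5826 [643.5 -39.2 199.5]
top 322 210 1163.8911 [ 524.4 -131.3  156.2]
```

View pics/sidecrop.png

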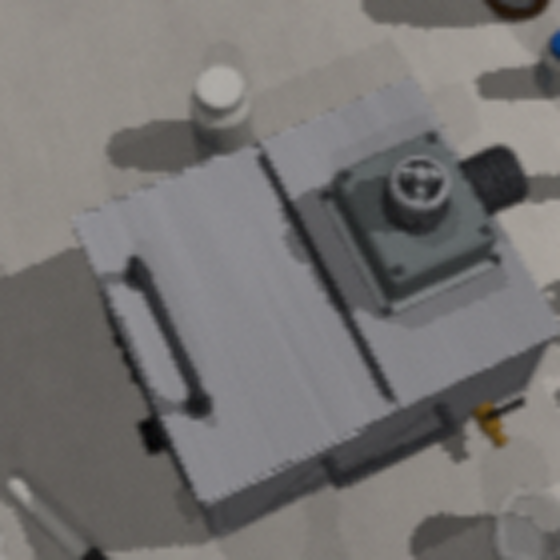

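View pics/topcrop.png

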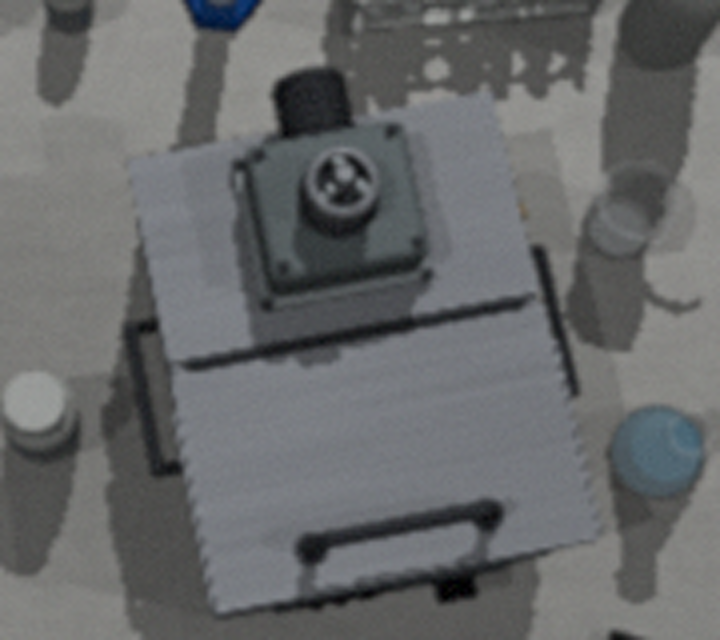

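Run:
```python
from h import *
for n in("side","top"):
    P=np.load(f"pics/{n}P.npy").reshape(-1,3)
    roi=(P[:,0]>350)&(P[:,0]<800)&(P[:,1]>-260)&(P[:,1]<60)
    P=P[roi]
    s=P[(P[:,2]>237)&(P[:,2]<262)]; c,r=cv2.minEnclosingCircle(s[:,:2].astype(np.float32)); print(n,"sleeve",c,r,len(s))
    h=P[(P[:,2]>180)&(P[:,2]<210)&(P[:,0]<520)]; rc=cv2.minAreaRect(h[:,:2].astype(np.float32)); print("handle",rc,len(h),h[:,2].max())
    h=P[(P[:,2]>188)&(P[:,2]<202)&(P[:,0]<520)];m=h[:,:2].mean(0);u,S,vt=np.linalg.svd(h[:,:2]-m);print(m,np.degrees(np.arctan2(vt[0,1],vt[0,0])),(h[:,:2]-m)@vt[0]@np.ones(len(h)),np.ptp((h[:,:2]-m)@vt[0]))
    t=P[(P[:,2]>150)&(P[:,2]<164)]; rc=cv2.minAreaRect(t[:,:2].astype(np.float32)); print("cover",rc,np.median(t[:,2]))
    g=P[(P[:,2]>198)&(P[:,2]<211)&(P[:,0]>520)]; print("housing",cv2.minAreaRect(g[:,:2].astype(np.float32)),np.median(g[:,2]))
```

```text
side sleeve (634.5247192382812, -87.68682861328125) 20.692703247070312 137
handle ((447.5877990722656, -120.66520690917969), (10.071084022521973, 110.982421875), 10.218666076660156) 147 203.78063755026028
[ 447.80286408 -123.1905157 ] -79.93086110646907 5.5848659030743875e-12 108.64144312641507
cover ((559.533935546875, -99.68977355957031), (279.699951171875, 233.48345947265625), 9.90821361541748) 156.35158923042798
housing ((654.6077880859375, -84.22242736816406), (125.18338012695312, 94.48905944824219), 9.65585994720459) 205.7535974100158
top sleeve (634.166015625, -88.52192687988281) 20.735544204711914 216
handle ((447.4311828613281, -120.80375671386719), (10.155134201049805, 114.0078353881836), 9.885181427001953) 221 204.19979775630873
[ 447.10555395 -119.88098969] -80.19591376627925 3.794298208958935e-12 112.91006323317616
cover ((559.876708984375, -102.08909606933594), (280.5682373046875, 232.80230712890625), 9.72929573059082) 157.4113567681593
housing ((654.566162109375, -85.25093078613281), (124.98198699951172, 94.50505065917969), 9.660421371459961) 206.5468144740364
```

```bash
cat >> h.py <<'E'
YAW=np.radians(9.85)
C=np.array([634.3,-88.2]); fx=np.array([np.cos(YAW),np.sin(YAW),0]); fy=np.array([-np.sin(YAW),np.cos(YAW),0]); fz=np.array([0,0,1.])
HB=np.array([447.5,-120.7,194.]); HINGE=HB+120*fx-38*fz
def qdown(th): # jaws axis at world angle th
    x=-fz; y=np.array([np.cos(th),np.sin(th),0]); return R.from_matrix(np.stack([x,y,np.cross(x,y)],1)).as_quat()
def qpitch(p,s=1): # pointing tank-forward, pitched down p; jaws in vertical plane
    x=np.cos(p)*fx-np.sin(p)*fz; y=s*(np.sin(p)*fx+np.cos(p)*fz); return R.from_matrix(np.stack([x,y,np.cross(x,y)],1)).as_quat()
def flapq(a,p0,s=1,off=0.,tip=19.): # tcp pose with flap at angle a, tool pitch at closed p0
    r=HB-HINGE; h=r@fx; v=r@fz
    hx=h*np.cos(a)+v*np.sin(a); vz=-h*np.sin(a)+v*np.cos(a)
    bar=HINGE+hx*fx+vz*fz
    p=p0+a; d=np.cos(p)*fx-np.sin(p)*fz
    return bar+(tip-off)*d, qpitch(p,s)
E
python3 - <<'E'
from h import *
from station import arm
print(arm.current_joint_pos(), R.from_quat(arm.current_tool_rot()).as_matrix().round(2).tolist())
for d in range(-180,181,30):
    q=arm.ik([*C,213],qdown(np.radians(d))); print(d,None if q is None else np.round(q,2))
for p0 in (20,30,40,50,60,70):
  for s in(1,-1):
    print(p0,s)
    for a,off in((0,80),(0,0),(30,0),(60,0)):
        q=arm.ik(*flapq(np.radians(a),np.radians(p0),s,off)); print("  ",a,off,None if q is None else np.round(q,2))
E
```

```text
[-1.29011269  0.47771527  0.02234617  1.55635879 -0.0115001   1.1092987
 -0.08308956] [[-0.0, 0.38, 0.93], [-0.0, 0.93, -0.38], [-1.0, -0.0, 0.0]]
-180 [-0.73  0.8   1.27  1.71 -0.81  1.26 -2.4 ]
-150 [-0.73  0.8   1.27  1.71 -0.81  1.26 -1.88]
-120 [-0.73  0.8   1.27  1.71 -0.81  1.26 -1.36]
-90 [-0.57  0.58  0.89  1.7  -0.5   1.1  -1.09]
-60 [-0.5   0.54  0.78  1.7  -0.42  1.08 -0.64]
-30 [-0.47  0.52  0.73  1.7  -0.39  1.07 -0.14]
0 [-0.44  0.51  0.68  1.7  -0.36  1.06  0.35]
30 [-0.42  0.5   0.64  1.69 -0.34  1.06  0.86]
60 [-0.38  0.49  0.59  1.69 -0.31  1.05  1.35]
90 [-0.34  0.48  0.53  1.69 -0.27  1.05  1.85]
120 [-0.24  0.46  0.38  1.68 -0.19  1.04  2.3 ]
150 [-0.15  0.44  0.26  1.68 -0.13  1.04  2.77]
180 [-0.73  0.8   1.27  1.71 -0.81  1.26 -2.4 ]
20 1
   0 80 None
   0 0 None
   30 0 [-0.52 -0.09  0.79  2.44 -1.08  0.26  1.45]
   60 0 [-0.66  0.21  0.89  1.98 -0.29  0.89  0.55]
20 -1
   0 80 None
   0 0 None
   30 0 [ 0.06 -0.03  0.22  2.41 -1.2   0.3  -1.59]
   60 0 [-0.92  0.38  1.31  1.99 -0.56  0.97 -2.32]
30 1
   0 80 None
   0 0 None
   30 0 [-0.59 -0.07  0.81  2.33
[... 894 characters left out ...]
.98  0.52]
   60 0 [-0.38  0.59  0.62  1.55 -0.13  1.6   0.44]
60 -1
   0 80 [ 0.76 -0.12 -0.39  2.36 -0.65  0.52 -2.09]
   0 0 [-0.14  0.03  0.43  2.43 -0.88  0.31 -1.88]
   30 0 [-0.9   0.43  1.31  2.03 -0.48  1.05 -2.33]
   60 0 [-0.67  0.89  1.27  1.56 -0.47  1.69 -2.29]
70 1
   0 80 [-0.81 -0.3   0.91  2.3   0.21  0.69  0.16]
   0 0 [-0.6   0.07  0.87  2.35 -0.45  0.47  0.81]
   30 0 [-0.54  0.34  0.78  1.91 -0.18  1.16  0.49]
   60 0 [-0.35  0.68  0.58  1.45 -0.09  1.76  0.44]
70 -1
   0 80 [ 0.88 -0.06 -0.6   2.23 -0.3   0.67 -2.48]
   0 0 [-1.    0.21  1.39  2.36 -0.76  0.56 -1.99]
   30 0 [-0.83  0.58  1.29  1.93 -0.48  1.24 -2.31]
   60 0 [-0.63  0.99  1.26  1.47 -0.42  1.83 -2.26]
```

Run:
```python
from h import *
from station import arm
q=qdown(np.radians(65))
arm.move_to([*C,330],q); print(arm.current_time())
arm.move_straight([*C,211],speed=120); print(arm.current_time(),arm.current_tcp_pos(),arm.current_force(),np.round(arm.current_joint_pos(),3))
print(arm.move_gripper(0.2)); print(arm.current_time(),arm.current_gripper_width(),arm.current_force(),arm.current_ft_torque())
c=arm.read_camera("side"); im=c["img"][100:290,190:390]; cv2.imwrite("pics/grip1.png",cv2.resize(im,None,fx=3,fy=3,interpolation=cv2.INTER_CUBIC))
```

```text
2.9583
4.1 [634.87592708 -88.39731322 211.87711839] [-0.64711632  0.05504299 -0.27077021] [-0.419  0.503  0.647  1.696 -0.341  1.056  1.473]
False
4.6083 0.4259855230383693 [-0.31403409  2.74115266  5.56498216] [0.83784544 0.07989383 0.14843257]
```

View pics/grip1.png

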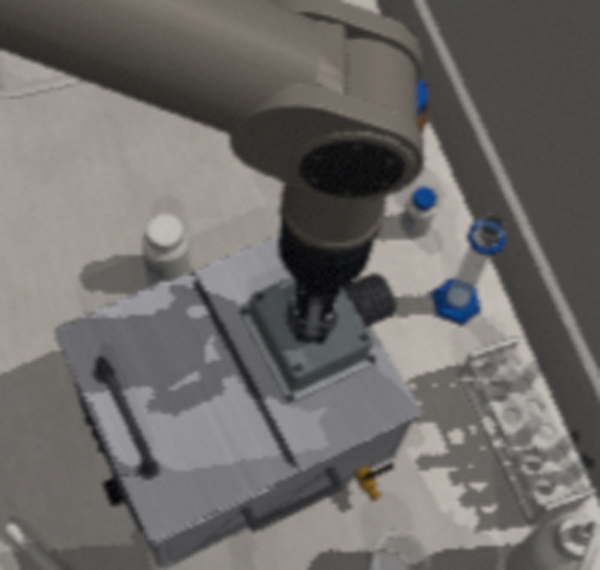

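Gripped round the sleeve (fingers on it around px 313,315 in the crop). Now turn clockwise in steps while reading torque.

Run:
```python
from h import *
from station import arm
j0=np.array(arm.current_joint_pos()); 
for d in (0.3,0.6,0.8,1.0,1.1,1.2,1.27):
    j=j0.copy(); j[6]-=d; arm.goto_joints(j.tolist())
    m=R.from_quat(arm.current_tool_rot()).as_matrix()
    print(d,round(arm.current_time(),2),"th",round(np.arctan2(m[1,1],m[0,1]),3),arm.current_force().round(1),arm.current_ft_torque().round(2),round(arm.current_effort()[6],2),round(arm.current_gripper_width(),3))
```

```text
0.3 5.05 th 0.839 [ 0.6  0.7 -0. ] [ 0.3  -0.28 -0.24] -0.09 0.424
0.6 5.44 th 0.542 [ 2.8  1.4 -1.4] [ 0.48 -0.65 -0.22] -0.07 0.424
0.8 5.75 th 0.343 [ 4.   3.1 -1.8] [ 0.61 -1.14 -0.18] -0.09 0.423
1.0 6.06 th 0.143 [ 4.7  2.8 -2.6] [ 0.55 -1.29  0.02] -0.19 0.425
1.1 6.31 th 0.043 [ 6.   3.  -2.5] [ 0.54 -1.42  0.04] -0.26 0.423
1.2 6.56 th -0.056 [ 5.9  1.5 -2.5] [ 0.42 -1.45  0.39] -0.53 0.422
1.27 6.81 th -0.125 [ 6.1  4.  -1.8] [ 1.13 -1.15  0.39] -0.54 0.422
```

Run:
```python
from h import *
from station import arm
j0=np.array(arm.current_joint_pos()); 
for d in (0.04,0.08,0.11):
    j=j0.copy(); j[6]-=d; arm.goto_joints(j.tolist())
    m=R.from_quat(arm.current_tool_rot()).as_matrix()
    print(d,round(arm.current_time(),2),"th",round(np.arctan2(m[1,1],m[0,1]),3),arm.current_force().round(1),arm.current_ft_torque().round(2),round(arm.current_effort()[6],2),round(arm.current_gripper_width(),3))
```

```text
0.04 7.06 th -0.159 [ 3.6  2.6 -0.6] [ 0.76 -0.67  0.47] -0.5 0.422
0.08 7.31 th -0.199 [ 5.8  3.2 -1.2] [ 1.05 -0.78  0.75] -0.8 0.424
0.11 7.56 th -0.23 [ 5.1  5.4 -1.8] [ 1.32 -0.94  0.24] -0.29 0.423
```

Run:
```python
from h import *
from station import arm
def rep(d):
    m=R.from_quat(arm.current_tool_rot()).as_matrix()
    print(d,round(arm.current_time(),2),"th",round(np.arctan2(m[1,1],m[0,1]),3),arm.current_force().round(1),arm.current_ft_torque().round(2),round(arm.current_effort()[6],2),round(arm.current_gripper_width(),3))
arm.move_gripper(0.8); rep("open")
j0=np.array(arm.current_joint_pos()); j0[6]+=0.5; arm.goto_joints(j0.tolist()); rep("back")
arm.move_gripper(0.2); rep("grip")
for d in (0.05,0.1,0.15,0.2,.25):
    j=j0.copy(); j[6]-=d; arm.goto_joints(j.tolist()); rep(d)
```

```text
open 7.97 th -0.235 [ 0.6 -0.2 -0.8] [-0.01  0.03 -0.01] 0.01 0.801
back 8.53 th 0.262 [-0.1 -0.4  0.3] [-0.01 -0.03  0.07] 0.17 0.803
grip 8.92 th 0.264 [-2.9 -0.5  5.1] [-0.01  0.83  0.03] -0.04 0.42
0.05 9.17 th 0.214 [-2.3 -0.2  4.7] [-0.04  0.73  0.03] -0.13 0.421
0.1 9.42 th 0.164 [-2.4  1.5  5.3] [0.05 0.74 0.17] -0.17 0.425
0.15 9.67 th 0.115 [-2.   0.1  5.5] [-0.15  0.68  0.09] -0.25 0.421
0.2 9.92 th 0.066 [-1.1 -3.1  5.4] [-0.7   0.52  0.07] -0.24 0.415
0.25 10.17 th 0.015 [-1.  -5.   4.8] [-1.22  0.39  0.12] -0.19 0.417
```

Run:
```python
from h import *
from station import arm
def rep(d):
    m=R.from_quat(arm.current_tool_rot()).as_matrix()
    print(d,round(arm.current_time(),2),"th",round(np.arctan2(m[1,1],m[0,1]),3),arm.current_force().round(1),arm.current_ft_torque().round(2),round(arm.current_effort()[6],2),round(arm.current_gripper_width(),3))
j0=np.array(arm.current_joint_pos())
for d in (0.07,0.14,0.21,0.28):
    j=j0.copy(); j[6]-=d; arm.goto_joints(j.tolist()); rep(d)
arm.move_gripper(0.8); rep("open")
p=arm.current_tcp_pos(); arm.move_straight([p[0],p[1],330],speed=200)
arm.move_straight([p[0]-120,p[1]+150,330],speed=300)
for n in("side","top"):
    c=arm.read_camera(n); pickle.dump(c,open(f"pics/{n}1.pkl","wb"))
    u,v=proj(c,[*C,245]).astype(int)
    for k in("0","1"):
        c=pickle.load(open(f"pics/{n}{k}.pkl","rb"))
        im=c["img"][v-25:v+25,u-25:u+25]; cv2.imwrite(f"pics/ch_{n}{k}.png",cv2.resize(im,None,fx=8,fy=8,interpolation=cv2.INTER_CUBIC))
a=[np.hstack([cv2.imread(f"pics/ch_{n}{k}.png") for k in "01"]) for n in("side","top")]
cv2.imwrite("pics/ch1.png",cv2.resize(np.vstack(a),None,fx=.7,fy=.7)); rep("end")
```

```text
0.07 10.42 th -0.054 [-1.2 -5.9  3.1] [-1.37  0.29  0.1 ] -0.29 0.418
0.14 10.67 th -0.123 [-1.1 -3.8  4.7] [-0.94  0.54  0.56] -0.7 0.423
0.21 10.92 th -0.191 [-2.3 -2.7  5.2] [-0.37  0.63  0.69] -0.82 0.42
0.28 11.17 th -0.262 [-1.2  1.7  4.7] [0.41 0.39 0.07] -0.25 0.422
open 11.58 th -0.265 [-0.5 -0.9  0.7] [-0.04 -0.01 -0.01] 0.01 0.799
end 13.21 th -0.268 [ 0.6 -1.3  0.6] [-0.05  0.01 -0.02] 0.01 0.8
```

View pics/ch1.png

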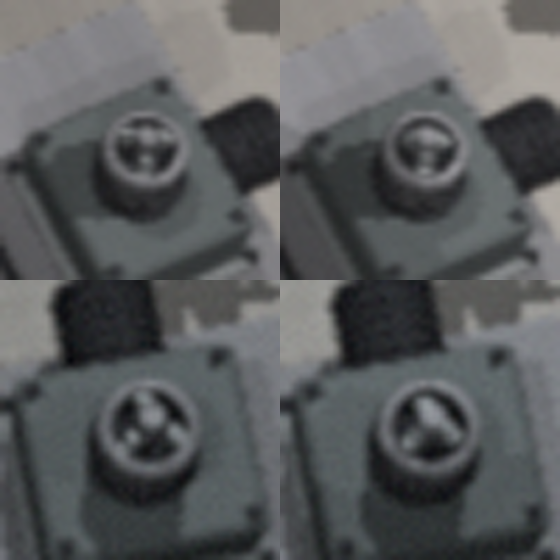

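```bash
cat >> h.py <<'E'
from station import arm
def rep(d):
    m=R.from_quat(arm.current_tool_rot()).as_matrix()
    print(d,round(arm.current_time(),2),"th",round(np.arctan2(m[1,1],m[0,1]),3),arm.current_force().round(1),arm.current_ft_torque().round(2),round(arm.current_effort()[6],2),round(arm.current_gripper_width(),3))
E
python3 - <<'E'
from h import *
arm.move_to([*C,290],qdown(0.75)); arm.move_straight([*C,211],speed=150); rep("down")
arm.move_gripper(0.2); rep("grip")
j0=np.array(arm.current_joint_pos())
for d in (0.06,.12,.18,.24,.3,.36):
    j=j0.copy(); j[6]-=d; arm.goto_joints(j.tolist()); rep(d)
E
```

```text
down 15.16 th 0.75 [ 0.6 -0.5  0.8] [ 0.05 -0.04  0.02] 0.0 0.801
grip 15.54 th 0.751 [2.  3.2 7. ] [ 0.56 -0.38  0.14] -0.17 0.421
0.06 15.79 th 0.693 [ 0.6  0.4 -1.9] [ 0.06 -0.15  0.05] -0.24 0.418
0.12 16.04 th 0.634 [ 0.8  0.9 -1.6] [ 0.02 -0.06  0.11] -0.29 0.419
0.18 16.29 th 0.575 [-1.4  2.6  2.4] [0.45 0.6  0.72] -0.89 0.422
0.24 16.54 th 0.514 [-3.7  5.5  4.5] [1.11 1.17 0.24] -0.33 0.419
0.3 16.79 th 0.454 [-6.   7.   6.7] [1.69 1.54 0.14] -0.22 0.419
0.36 17.04 th 0.396 [-6.9  8.9  8.1] [2.06 1.75 0.63] -0.68 0.415
```

Run:
```python
from h import *
j0=np.array(arm.current_joint_pos())
for d in (.03,.06,.09,.12,.15,.18,.21,.24,.27,.30,.33):
    j=j0.copy(); j[6]-=d; arm.goto_joints(j.tolist()); rep(d)
```

```text
0.03 17.29 th 0.367 [-2.2  4.   3.6] [1.01 0.79 0.12] -0.19 0.42
0.06 17.54 th 0.337 [-3.   5.6  3.9] [1.24 0.94 0.09] -0.17 0.419
0.09 17.79 th 0.308 [-3.5  6.2  4. ] [1.54 0.96 0.08] -0.17 0.419
0.12 18.04 th 0.279 [-3.4  6.9  4.3] [1.66 0.88 0.56] -0.59 0.426
0.15 18.29 th 0.249 [-4.5  8.4  5.3] [1.98 0.96 0.09] -0.16 0.419
0.18 18.54 th 0.219 [-3.7  9.4  5.3] [2.14 0.82 0.16] -0.24 0.414
0.21 18.79 th 0.19 [-3.7 12.6  4.9] [2.62 0.91 0.08] -0.14 0.414
0.24 19.04 th 0.16 [-3.7 10.7  4.2] [2.62 0.64 0.26] -0.27 0.42
0.27 19.29 th 0.131 [-3.7 13.1  4.7] [2.84 0.63 0.09] -0.17 0.42
0.3 19.54 th 0.101 [-2.  13.5  5. ] [3.02 0.55 0.22] -0.27 0.416
0.33 19.79 th 0.072 [-2.7 15.9  4.4] [3.28 0.42 0.1 ] -0.16 0.418
```

Run:
```python
from h import *
arm.move_gripper(0.8); rep("open")
p=arm.current_tcp_pos(); arm.move_straight([p[0],p[1],300],speed=250); rep("up")
for p0 in (60,65,70,75):
  for s in(1,-1):
    print(p0,s)
    for a,off in((0,60),(0,0),(20,0),(40,0),(60,0)):
        q=arm.ik(*flapq(np.radians(a),np.radians(p0),s,off)); print("  ",a,off,None if q is None else np.round(q,2))
```

```text
open 20.21 th 0.065 [-0.4 -0.  -0.2] [-0.02  0.02 -0.01] 0.0 0.803
up 20.71 th 0.066 [-0.1  0.3 -0.6] [-0.02  0.08  0.  ] -0.01 0.798
60 1
   0 60 [-0.47 -0.22  0.71  2.43 -0.18  0.4   0.59]
   0 0 [ 0.05  0.04  0.23  2.42 -0.87  0.3   1.24]
   20 0 [-0.42  0.1   0.62  2.16 -0.17  0.75  0.48]
   40 0 [-0.41  0.32  0.6   1.85 -0.12  1.19  0.41]
   60 0 [-0.36  0.58  0.58  1.54 -0.11  1.6   0.42]
60 -1
   0 60 [-0.3  -0.17  0.56  2.42 -0.33  0.41 -2.42]
   0 0 [-0.14  0.03  0.43  2.43 -0.88  0.31 -1.88]
   20 0 [-1.01  0.3   1.4   2.18 -0.53  0.82 -2.26]
   40 0 [-0.83  0.62  1.32  1.87 -0.52  1.29 -2.29]
   60 0 [-0.68  0.9   1.29  1.56 -0.48  1.69 -2.28]
65 1
   0 60 [-0.46 -0.17  0.68  2.37 -0.13  0.51  0.51]
   0 0 [-0.42  0.04  0.7   2.39 -0.59  0.38  0.96]
   20 0 [-0.42  0.14  0.62  2.11 -0.15  0.84  0.46]
   40 0 [-0.4   0.37  0.59  1.8  -0.12  1.28  0.41]
   60 0 [-0.35  0.63  0.57  1.5  -0.1   1.68  0.42]
65 -1
   0 60 [-0.26 -0.13  0.5   2.36 -0.23  0.51 -2.54]
   0 0 [-0.9   0.06  1.23  2.41 -0.68  0.41 -2.06]
   20 0 [-0.95  0.39  1.37  2.13 -0.54  0.93 -2.26]
   40 0 [-0.
[... 449 characters left out ...]
66  0.52 -2.1 ]
   20 0 [-0.91  0.46  1.35  2.07 -0.54  1.03 -2.26]
   40 0 [-0.76  0.74  1.3   1.78 -0.49  1.46 -2.28]
   60 0 [-0.63  1.01  1.28  1.47 -0.43  1.84 -2.25]
75 1
   0 60 [-0.45 -0.06  0.65  2.25 -0.09  0.7   0.43]
   0 0 [-0.42  0.09  0.65  2.29 -0.31  0.55  0.64]
   20 0 [-0.41  0.24  0.61  2.   -0.13  1.02  0.43]
   40 0 [-0.38  0.47  0.59  1.71 -0.1   1.44  0.41]
   60 0 [-0.33  0.73  0.56  1.41 -0.07  1.83  0.44]
75 -1
   0 60 [-0.95 -0.19  1.09  2.26  0.13  0.72 -2.91]
   0 0 [-0.95  0.25  1.33  2.31 -0.65  0.64 -2.12]
   20 0 [-0.87  0.53  1.33  2.02 -0.52  1.12 -2.26]
   40 0 [-0.74  0.8   1.29  1.73 -0.47  1.54 -2.28]
   60 0 [-0.61  1.06  1.28  1.43 -0.41  1.9  -2.23]
```

Run:
```python
from h import *
P0=np.radians(70)
arm.move_to(*flapq(0,P0,1,60)); 
arm.move_gripper(0.4); rep("pre")
for n in("side","top"):
    c=arm.read_camera(n); pickle.dump(c,open(f"pics/{n}2.pkl","wb"))
c=pickle.load(open("pics/side2.pkl","rb"))
cv2.imwrite("pics/pre2.png",cv2.resize(c["img"][120:310,180:380],None,fx=3,fy=3,interpolation=cv2.INTER_CUBIC))
```

```text
pre 22.02 th 0.172 [-0.2  0.3  0.5] [-0.09  0.38 -0.03] -0.0 0.398
```

View pics/pre2.png

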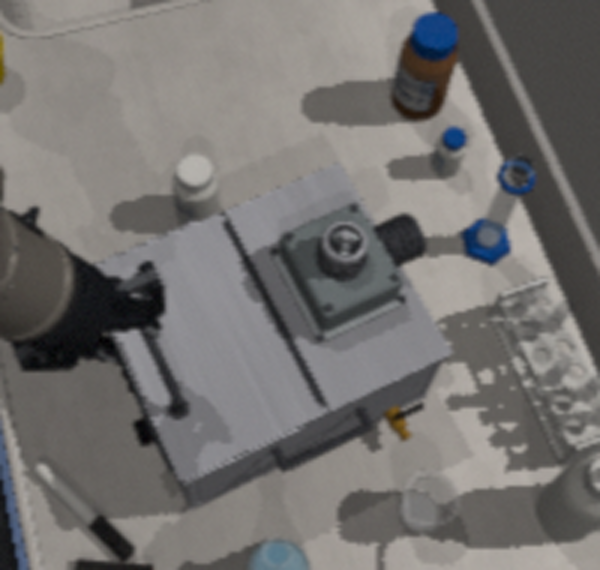

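Run:
```python
from h import *
t=arm.current_tcp_pos(); print(t, flapq(0,np.radians(70),1,60)[0])
for n in("side","top"):
    c=pickle.load(open(f"pics/{n}2.pkl","rb")); print(n,proj(c,t),proj(c,HB), (proj(c,t)-[180,120])*3,(proj(c,HB)-[180,120])*3)
```

```text
[ 433.84422626 -123.1154183   232.51446664] [ 433.68388478 -123.09887592  232.52739745]
side [224.37036032 232.65153165] [230.23867941 235.50178763] [133.11108096 337.95459496] [150.71603823 346.50536288]
top [324.21017    244.83035672] [320.80841545 240.69779276] [432.63051001 374.49107015] [422.42524636 362.09337829]
```

Run:
```python
from h import *
P0=np.radians(70)
arm.move_straight(flapq(0,P0,1,1)[0],speed=100); rep("at"); print(arm.current_tcp_pos())
arm.move_gripper(0.0); rep("grip")
c=arm.read_camera("top"); pickle.dump(c,open("pics/top3.pkl","wb"))
cv2.imwrite("pics/t3.png",cv2.resize(c["img"][110:300,220:420],None,fx=3,fy=3,interpolation=cv2.INTER_CUBIC))
```

```text
at 22.87 th 0.172 [-0.1 -0.8 -0.4] [-0.1   0.35 -0.08] 0.05 0.403
[ 453.57942831 -119.80112776  177.20800769]
grip 23.23 th 0.172 [1.7 2.4 6.2] [ 0.35 -0.38  0.1 ] -0.0 0.092
```

View pics/t3.png

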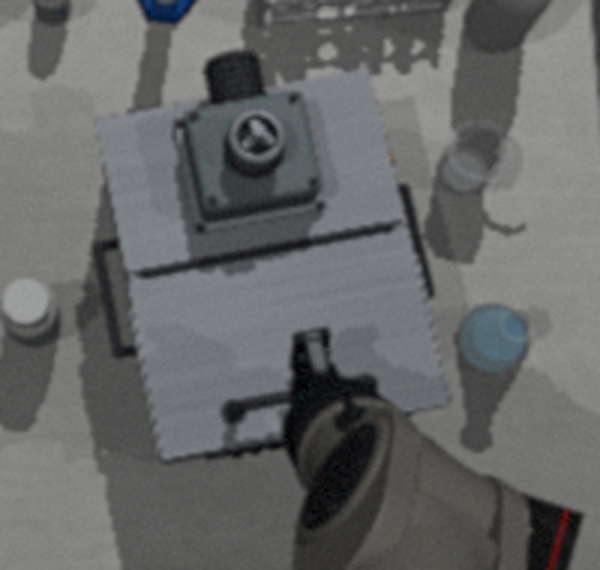

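The fingers have the bar near its middle (px ~310,385 in the crop), and the opening of 0.092 fits a 10 mm bar. Lifting along the hinge arc.

Run:
```python
from h import *
P0=np.radians(70)
for a in range(6,31,6):
    p,q=flapq(np.radians(a),P0,1,1); arm.move_straight(p,q,speed=80); rep(a)
print(np.round(arm.current_joint_pos(),2))
```

```text
6 23.58 th 0.173 [ 8.2  0.1 -8.2] [-0.01 -1.15 -0.08] -0.26 0.088
12 23.88 th 0.172 [ 7.7 -0.5 -8.9] [-0.1  -1.42 -0.02] -0.09 0.091
18 24.18 th 0.171 [ 8.1 -1.2 -9.2] [-0.2  -1.65  0.03] -0.03 0.089
24 24.48 th 0.171 [ 6.3 -1.6 -9. ] [-0.23 -1.64  0.11] -0.05 0.089
30 24.78 th 0.171 [ 3.6 -2.2 -8.2] [-0.25 -1.62  0.16] -0.04 0.092
[-0.53  0.33  0.77  1.92 -0.18  1.15  0.48]
```

Run:
```python
from h import *
P0=np.radians(70)
for a in range(36,61,6):
    p,q=flapq(np.radians(a),P0,1,1); arm.move_straight(p,q,speed=80); rep(a)
print(np.round(arm.current_joint_pos(),2),arm.current_tcp_pos(),p)
for n in("side","top"):
    c=arm.read_camera(n); pickle.dump(c,open(f"pics/{n}4.pkl","wb"))
    cv2.imwrite(f"pics/{n}4.png",c["img"])
    P=cloud(c); np.save(f"pics/{n}4P.npy",P)
    L=(P-HINGE)@np.stack([fx,fy,fz],1)
    m=(abs(L[...,1])<113)&(L[...,0]<-3)&(L[...,0]>-150)&(L[...,2]>8)&(L[...,2]<150)
    x=L[m]; ang=np.degrees(np.arctan2(x[:,2],-x[:,0])); h,e=np.histogram(ang,np.arange(0,120,3)); print(n,list(zip(e[:-1].astype(int),h)))
```

```text
36 25.08 th 0.171 [ 2.3 -2.  -7.5] [-0.23 -1.28  0.19] -0.03 0.092
42 25.38 th 0.171 [ 0.4 -1.7 -4.9] [-0.22 -1.07  0.18] -0.03 0.096
48 25.68 th 0.171 [-1.4 -1.5 -2.6] [-0.11 -0.79  0.16] -0.03 0.088
54 25.98 th 0.171 [-0.7 -2.1 -1. ] [-0.11 -0.53  0.25] -0.08 0.09
60 26.28 th 0.171 [-1.9 -1.3  0.2] [-0.09 -0.3   0.18] -0.03 0.091
[-0.42  0.72  0.72  1.46 -0.15  1.76  0.51] [ 526.88220777 -107.13136761  265.43574672] [ 527.63977227 -106.78542514  265.13424848]
side [(np.int64(0), np.int64(0)), (np.int64(3), np.int64(0)), (np.int64(6), np.int64(0)), (np.int64(9), np.int64(0)), (np.int64(12), np.int64(0)), (np.int64(15), np.int64(0)), (np.int64(18), np.int64(0)), (np.int64(21), np.int64(0)), (np.int64(24), np.int64(0)), (np.int64(27), np.int64(0)), (np.int64(30), np.int64(0)), (np.int64(33), np.int64(0)), (np.int64(36), np.int64(0)), (np.int64(39), np.int64(0)), (np.int64(42), np.int64(0)), (np.int64(45), np.int64(0)), (np.int64(48), np.int64(0)), (np.int64(51), np.int64(34)), (np.int64(54), np.int64(236)), (np.int64(57), np.int64(1188)), (np.int64(60), np.int64(190)), (np.int64(63), 
[... 972 characters left out ...]
p.int64(0)), (np.int64(48), np.int64(0)), (np.int64(51), np.int64(42)), (np.int64(54), np.int64(344)), (np.int64(57), np.int64(1583)), (np.int64(60), np.int64(320)), (np.int64(63), np.int64(62)), (np.int64(66), np.int64(56)), (np.int64(69), np.int64(65)), (np.int64(72), np.int64(105)), (np.int64(75), np.int64(144)), (np.int64(78), np.int64(17)), (np.int64(81), np.int64(3)), (np.int64(84), np.int64(3)), (np.int64(87), np.int64(2)), (np.int64(90), np.int64(0)), (np.int64(93), np.int64(0)), (np.int64(96), np.int64(0)), (np.int64(99), np.int64(0)), (np.int64(102), np.int64(0)), (np.int64(105), np.int64(0)), (np.int64(108), np.int64(0)), (np.int64(111), np.int64(0)), (np.int64(114), np.int64(0))]
```

```bash
python3 -c "
import cv2,numpy as np
a=cv2.imread('pics/side4.png')[110:300,190:370];b=cv2.imread('pics/top4.png')[110:300,220:400]
cv2.imwrite('pics/f4.png',cv2.resize(np.hstack([a,b]),None,fx=2.2,fy=2.2,interpolation=cv2.INTER_CUBIC))"
```

View pics/f4.png

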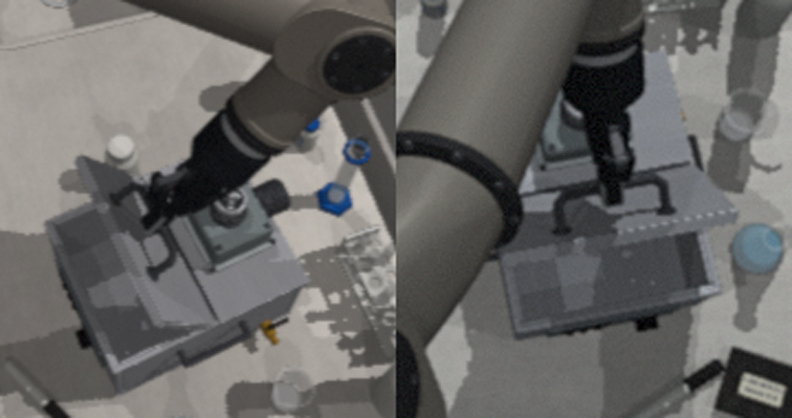

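Run:
```python
from h import *
import sys
for n in("side","top"):
    P=np.load(f"pics/{n}4P.npy"); L=(P-HINGE)@np.stack([fx,fy,fz],1)
    m=(abs(L[...,1])<108)&(L[...,2]>8)&(L[...,2]<128)&(L[...,0]<0)&(L[...,0]>-90)
    x=L[m]; ang=np.degrees(np.arctan2(x[:,2],-x[:,0])); x=x[(ang>52)&(ang<66)]
    for _ in range(6):
        c=x.mean(0); u,S,vt=np.linalg.svd(x-c,full_matrices=False); nn=vt[2]*np.sign(vt[2][2]); r=(x-c)@nn; x=x[abs(r)<2.5]
    print(n,len(x),nn.round(3),"angle",np.degrees(np.arctan2(nn[0],nn[2])).round(2),"offset at hinge",(-c@nn).round(2))
```

```text
side 999 [0.847 0.001 0.531] angle 57.93 offset at hinge -1.6
top 1321 [ 0.844 -0.001  0.536] angle 57.61 offset at hinge -2.41
```

Run:
```python
from h import *
for n in("side","top"):
    P=np.load(f"pics/{n}P.npy"); L=(P-HINGE)@np.stack([fx,fy,fz],1)
    m=(abs(L[...,1])<108)&(abs(L[...,2])<7)&(L[...,0]<-8)&(L[...,0]>-140)
    x=L[m]
    for _ in range(6):
        c=x.mean(0); u,S,vt=np.linalg.svd(x-c,full_matrices=False); nn=vt[2]*np.sign(vt[2][2]); r=(x-c)@nn; x=x[abs(r)<2.5]
    print(n,len(x),nn.round(3),"angle",np.degrees(np.arctan2(nn[0],nn[2])).round(2),c)
    # handle bar centre now (open)
    P=np.load(f"pics/{n}4P.npy"); L=(P-HINGE)@np.stack([fx,fy,fz],1)
    a=np.radians(57.8); # flap coords: along front, normal
    f=-L[...,0]*np.cos(a)+L[...,2]*np.sin(a); g=L[...,0]*np.sin(a)+L[...,2]*np.cos(a)
    k=(abs(L[...,1])<52)&(abs(L[...,1])>25)&(g>28)&(g<48)&(f>100)&(f<140); print(" bar f,g",np.median(f[k]),np.median(g[k]),g[k].max(),k.sum())
    gap=L[(abs(L[...,1])<140)&(abs(L[...,0])<25)&(L[...,2]<60)]
```

```text
side 2700 [0.001 0.    1.   ] angle 0.06 [-72.42790837  -5.14538554   0.6303152 ]
 bar f,g 122.61621306272208 39.561530616198056 45.261659381270775 81
top 3655 [0.002 0.001 1.   ] angle 0.1 [-72.65028655   0.18459961   1.77842217]
 bar f,g 124.0583768029257 40.127993709629514 45.74850193189998 139
```

```bash
cat > m.py <<'E'
from h import *
def meas(tag):
  for n in("side","top"):
    c=arm.read_camera(n); P=cloud(c); cv2.imwrite(f"pics/{n}{tag}.png",c["img"]); L=(P-HINGE)@np.stack([fx,fy,fz],1)
    m=(abs(L[...,1])<108)&(L[...,2]>8)&(L[...,2]<128)&(L[...,0]<5)&(L[...,0]>-90)
    x=L[m]; ang=np.degrees(np.arctan2(x[:,2],-x[:,0])); x=x[(ang>53)&(ang<68)]
    for _ in range(8):
        c=x.mean(0); u,S,vt=np.linalg.svd(x-c,full_matrices=False); nn=vt[2]*np.sign(vt[2][2]); r=(x-c)@nn; x=x[abs(r)<2.5]
    print(n,len(x),nn.round(3),"angle",np.degrees(np.arctan2(nn[0],nn[2])).round(2),"off",(-c@nn).round(2))
E
python3 - <<'E'
from m import *
p,q=flapq(np.radians(62.2),np.radians(70),1,1); arm.move_straight(p,q,speed=30); arm.hold(0.3); rep(62.2); meas(5); print(arm.current_tcp_pos(),p)
E
```

```text
62.2 26.98 th 0.171 [-2.6 -3.5  4.8] [-0.41  0.37  0.39] -0.01 0.084
side 863 [0.868 0.    0.496] angle 60.28 off -1.67
top 1152 [ 0.867 -0.001  0.498] angle 60.14 off -2.31
[ 531.56104976 -106.29621384  266.98448677] [ 531.79551708 -106.06386803  266.53792663]
```

Run:
```python
from m import *
arm.hold(0.5); rep("h"); meas(6); print(np.abs(arm.current_qd()).max())
a=cv2.imread('pics/side6.png')[110:350,190:400];b=cv2.imread('pics/top6.png')[60:300,215:425]
cv2.imwrite('pics/f6.png',cv2.resize(np.hstack([a,b]),None,fx=1.9,fy=1.9,interpolation=cv2.INTER_CUBIC))
```

```text
h 27.58 th 0.171 [-2.7 -2.6  5.5] [-0.49  0.56  0.32] -0.02 0.091
side 861 [ 0.869 -0.     0.495] angle 60.35 off -1.65
top 1158 [ 0.867 -0.001  0.498] angle 60.14 off -2.32
0.001391210786165746
```

View pics/f6.png

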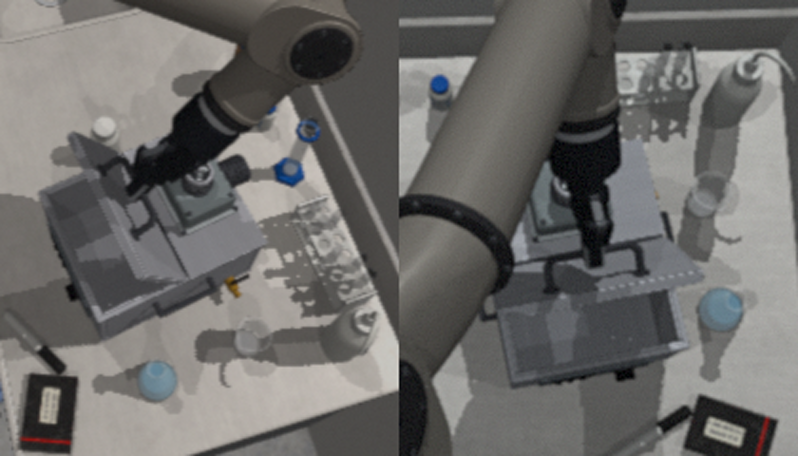

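The flap is at 60°, the arm is still, and the bottle (px 105,128 left half), beaker (252,335) and flask (157,380) stand where they stood. Handing in.

```bash
python3 -c "
from station import arm
print(arm.sign_off())"
```

```text
the job is handed in; nothing more can be done
None
```

I tightened the chuck and lifted the flap, and handed the job in at about 27.6 s with the gripper still holding the flap handle at 60°. I am sure of the flap, but the chuck's tightness is inferred, not measured.

- **Chuck:** I turned the sleeve about 1.35 rad clockwise in the first pass. The torque rose from roughly 1.0 rad, where the jaws should touch the shaft, to 0.8 N m, and then the fingers began to slip. Two more passes gave torque peaks of 0.8 to 0.9 N m, again followed by slipping. The pictures show the jaws closed onto the shaft, and I let go of the sleeve before touching the flap.
- **What I could not confirm:** The cameras are too coarse to read the sleeve's final angle, and the torque fell to about 0.2 N m between slips. That the sleeve still sits at 1.1 rad or more is therefore my reading of the torque and the pictures.
- **Flap:** I gripped the handle bar near its middle and lifted the flap along its arc. A plane fit at the first stop gave 57.8°, although the arm's path said 60°, so I raised it 2.2° more. The last fits gave 60.35° (side camera) and 60.14° (top camera), with the arm still and about 7 N at the wrist.
- **Surroundings:** In the last pictures, the bottle, flask and beaker appear to stand where they did at the start. I judged this by eye.

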